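# Slide the preheater under the clamped circuit board and switch it on

## Task

Get the board ready for rework: with your fingertips, push the flat preheater along the bench into the open side of the board holder, until its heating plate sits squarely and centred right below the large metal-topped chip, sliding it flat all the way without tipping or lifting it. Then press its round power button down and let it come back up. Let nothing touch the circuit board, do not bump the holder, and leave everything else on the bench where it is.

Things in the scene. Friction and masses are not known exactly. Their poses are not given: they have to be found in the camera images.
- preheater: Loose slim grey preheater, 0.55 to 1 kg, 110 mm wide (x), 180 long (y), top 28 mm above the bench on four 4 mm feet. Square aluminium heating plate (104 mm) at its +y end, black control deck at its -y end. Origin: bench level under the plate's centre; side walls at x = -55 and 55, front wall y = 55, rear wall y = -125 mm. Slides at 3 to 9 N and stops when no longer pushed.
- rear (a point): Middle of the preheater's rear wall (control deck end, y = -125 mm), 14 mm above the bench. The preheater goes into the holder with the opposite, heating plate end first, its y axis along the holder's y axis; once in place, the control deck still stands out in front of the board.
- holder: Fixed board holder: two aluminium clamp beams 190 mm long (along y), 46 mm high (thumb screws to 58), on feet bolted to the bench; cross rod at the back (y = 83, underside 35 mm up). Origin: bench level, in the middle. The passage along y is 154 mm wide (x = -77 to 77) and open at the front (y = -95), where the preheater enters moving to +y. Feet reach x = -121 and 121 mm.
- board: Fixed green circuit board, 160 x 120 mm (x, y), 1.6 mm thick, held by its edges in the holder's beams, axes parallel to the holder's; its place along the beams varies. Origin: centre of its underside, 32 mm above the bench, which leaves 4 mm over the preheater. Parts stand up to 15 mm above it; nothing hangs below.
- chip (a point): Centre of the top of the large chip on the board: a 37 mm square package with a 29 mm bright metal lid, the largest one on the board. Its centre lies at x = -4 mm, y = -5 mm of the board's origin, about 37 mm above the bench. The heating plate's centre belongs straight below it.
- power (a joint): Travel of the preheater's power button in m: 0 up, 0.004 fully down. It springs back; it takes 1.5 N to start and 4 N to reach the bottom.
- power_top (a point): Centre of the top of the power button: a round grey cap 18 mm across on the control deck, standing 6 mm above it (34 mm above the bench), at x = +28 mm, y = -98 mm of the preheater's origin. It is pressed straight down.
- flux_jar: Bystander: small closed flux jar, 42 mm across, 38 mm high, left of the robot's centre line on the near side of the holder. Leave it alone. Origin: centre of its underside.
- solder_reel: Bystander: upright metal solder reel, 54 mm across, 40 mm high, just beyond the holder. Leave it alone. Origin: centre of its underside.
- tip_cleaner: Bystander: round steel tip cleaner pot, 68 mm across, 36 mm high, beyond the holder's entrance. Leave it alone. Origin: centre of its underside.
- screwdriver: Bystander: screwdriver lying on the bench, 170 mm long along its x, right of the preheater. Leave it alone. Origin: near its middle, at bench level.
- tweezers: Bystander: steel tweezers lying on the bench, 135 mm long along their x, 8 mm high, right of the preheater. Leave them alone. Origin: near its middle, at bench level.
- screw_tray: Bystander: grey open tray 80 x 120 mm, 22 mm high, left of the holder, far side. Leave it alone. Origin: centre of its underside.
- loupe: Bystander: black eye loupe, 42 mm across, 40 mm high, left on the near side. Leave it alone. Origin: centre of its underside.
- spray_bottle: Bystander: white spray bottle, 76 mm across, about 215 mm high, left of the holder, near side. Leave it alone. Origin: centre of its underside.
Things that resemble listed ones, but are neither listed nor needed, are in the scene too. Of the things shaped like the preheater, the grey one is meant.

How it is judged (in metres and radians):
On the way, in this order (a step that is already met when the one before it is completed fails the run):
1. the heating plate lies centred and square below the large chip (horizontal distance between preheater and chip below 0.012 m and angle between the y axis of preheater and the y axis of board, either way round below 0.1 rad and linear speed of preheater below 0.01 m/s), for 0.3 s.
2. the power button is pressed down with the preheater in place (value of joint power above 0.0025 m and horizontal distance between preheater and chip below 0.012 m), for 0.05 s.
At the end, for the whole second after the job is handed in: The preheater rests flat on the bench under the board, the centre of its heating plate within 12 mm (horizontally) of the large chip's centre and square to the board within 0.1 rad; its power button has been pressed (more than 2.5 mm down) while in place and is up again (all of step 1 and angle between preheater's own z axis and vertical below 0.03 rad and height (world z) of preheater below 0.003 m and value of joint power below 0.001 m); the robot touches nothing.
It fails at once if the preheater is tipped (more than 0.06 rad), lifted off the bench, or pushed with the arm or the gripper's body instead of the fingers (more than 5 N) (angle between preheater's own z axis and vertical above 0.06 rad or height (world z) of preheater above 0.006 m or contact force between the arm and preheater above 5 N).
It fails at once if the power button is pressed before the preheater is under the chip (value of joint power above 0.0025 m and horizontal distance between preheater and chip above 0.02 m).
It fails at once if something touches the circuit board (more than 3 N) (contact force between anything else and board above 3 N).
It fails at once if the holder is bumped (more than 6 N) (contact force between anything else and holder above 6 N).
It fails at once if another thing on the bench is disturbed (moved more than 20 mm) (distance of any of flux_jar, solder_reel, tip_cleaner, screwdriver, tweezers, screw_tray, loupe, spray_bottle from where it was at the start of the episode above 0.02 m).
It also fails if it takes over 72 s, if anything falls off the work surface, if the arm or the gripper's body presses on something with over 40 N, if the wrist force passes 120 N, or if a joint passes its speed limit or range.

## Robot

A 6-joint arm with a two-finger parallel gripper is mounted at the origin on the work surface. World frame = base frame: x ahead of the robot, y to its left, z up, the work surface at z = 0. Lengths are in mm, angles in rad, forces in N, time in s.
With the tool pointing down it reaches from about 350 to 975 mm from the base axis. Payload 7.1 kg.
Tool frame: the origin (TCP) lies at the very end of the fingers, on their centre line; the grasp point (between the pads) lies 19 mm behind it; z points along the fingers, y is the line along which they close (so a half turn about z gives the same grasp; the last joint's range is limited). The gripper opens to 88 mm and grips with 3 to 60 N. Pads are 20 mm wide; open, the fingers measure 115 mm over their backs; the gripper's body (75 mm by 178 mm) begins 61 mm behind the grasp point.
Start: joints at [1.12, 0.423, 1.63, -0, 1.089, -0.019], TCP at [261.534, 567.631, 222.675] pointing down, gripper open.
Joint ranges: [-3, 3], [-0.9, 2.11], [0.09, 2.58], [-1.31, 4.45], [0.11, 2.69], [-2.54, 2.54]. Speed limits (rad/s): [2.39, 2.39, 3.01, 3.14, 3.14, 3.14].

## Interface

Orientations are given as a rotation vector (axis times angle).
In Python, from workcell import sensors, imaging, close_job gives the robot as it stands. The module is installed in compiled form; this text tells all that it offers.
- The arm moves only by the tool servo_tool, never from a script. Its argument "steps" is a list of rows, each a list of 3 entries, a list of its own where there are three numbers: the shift along the world's x, y, z in m, then the turn, a rotation vector about the world's x, y, z in degrees, then the opening, from -1 (shut) to 1 (fully open). A call has exactly 8 rows; each row shifts and turns the commanded pose from where the row before left it; what a row does not reach is not made up. A row lasts 1/12 s, in which the tool goes at most 41.7 mm and 7.16 degrees, less where a joint would pass 70% of its speed; a pose out of reach is approached as far as the arm can. A call is refused whole if a number of a shift passes 0.0417 or a number of a turn 7.16, either way. A call with a gripper value outside its range is refused whole. The fingers move at their own pace and stop on an object; the grip force is fixed at half the most. Time passes only in rows, so rows that do not move let the fingers close, or fill a call up. It gives the time, the measured TCP pose, the force, the opening and the grip force at its end, in the units of the state.
- sensors.get_obs(): the state, without advancing time (a new reading comes with each control period).
- imaging.get_image(name): name is "scene" or "top"; returns a dict with "color" (384x512x3 uint8, blue, green, red), "range_z" (384x512 float32, mm along the optical axis (not along the pixel's ray), 0 where there is no reading), "vertical_fov" (degrees; the focal length in pixels is half the picture's height over the tangent of half this angle, whatever the lens; pixels are square), "cx", "cy" (the principal point, pixels), "k1" (the pictures are not rectified: a ray, as slopes to the right and down, at radius r is drawn at 1 + k1 r^2 times it, then the intrinsics apply), "rvec" (rotation vector, rad) and "tvec" (3), from world to camera coordinates, as OpenCV has them. Camera axes: x right, y down, z forward; pixel columns grow to the right and rows downward; lengths in mm; the calibration is good to about 2 mm. A picture is of the moment at which its call begins.
- close_job(): hands the job in; it is judged then, once.
The state is a dict: "t": time; "qpos": joint angles; "qvel": joint speeds; "joint_torque": joint torques, N m; "ee_pos": TCP position; "orientation": TCP orientation; "ft_force": force on the tool from outside, world axes, zero at the start; "moment": the same for the moment, N m; "width": finger opening in mm; "grasp_force": force on a finger pad.
Only numpy, scipy, OpenCV 4.12 (cv2) and the standard library are available. Lean on these libraries where they do the work, as an engineer would, in place of code of your own. Each camera call takes 0.05 s, during which the arm holds its last target. There are 200 camera calls.

## Working session

There is one attempt and no reset: what is moved stays moved. The work goes in short steps, Python scripts to look and compute and a tool call to move; the robot and the scene stay as the last step left them, time stands still between calls to the robot, and variables do not carry over. Pictures are saved under pics/ and viewed, at most 10 in all, crops included, and the job is handed in when it is done.

Besides the shell and the picture viewer there is one more tool, called as a command line: name --argument value ..., lists and objects as JSON in quotes. servo_tool: Moves the arm, as the interface text tells. Its arguments: {"type":"object","properties":{"steps":{"type":"array"}},"required":["steps"]}

```bash
mkdir -p pics; cat > h.py <<'E'
import numpy as np, cv2
from workcell import sensors, imaging
def cam(n):
    d=imaging.get_image(n); h,w=d["color"].shape[:2]
    f=h/2/np.tan(np.radians(d["vertical_fov"])/2)
    d["f"]=f; d["R"]=cv2.Rodrigues(np.array(d["rvec"],float))[0]; d["t"]=np.array(d["tvec"],float).ravel()
    d["K"]=np.array([[f,0,d["cx"]],[0,f,d["cy"]],[0,0,1]]); return d
def rays(d,uv):
    # distorted = s*(1+k1 r^2), r of undistorted
    p=cv2.undistortPoints(np.array(uv,float).reshape(-1,1,2),d["K"],np.array([d["k1"],0,0,0.]))[:,0]
    return np.c_[p,np.ones(len(p))]
def onplane(d,uv,z):
    r=rays(d,uv)@d["R"]; c=-d["R"].T@d["t"]
    return c+r*((z-c[2])/r[:,2])[:,None]
def cloud(d):
    h,w=d["range_z"].shape; v,u=np.mgrid[:h,:w]
    r=rays(d,np.c_[u.ravel(),v.ravel()])*d["range_z"].reshape(-1,1)
    return ((r-d["t"])@d["R"]).reshape(h,w,3)
E
python3 - <<'E'
from h import *
for n in("top","scene"):
    d=cam(n); cv2.imwrite(f"pics/{n}0.png",cv2.resize(d["color"],(800,600)))
    np.savez(f"{n}0.npz",color=d["color"],P=cloud(d))
    print(n,d["f"],d["cx"],d["cy"],d["k1"],-d["R"].T@d["t"])
s=sensors.get_obs();print(s)
E
```

```text
top 468.30294376779506 252.43949722809418 179.21731615932907 0.06727810742166539 [ 407.58373136  -11.72777986 1210.91469025]
scene 396.1399878555433 259.52299697682287 187.64026617887512 0.017859265911733337 [1375.21170642 -216.05162224 1041.6328825 ]
{'t': 0.1, 'qpos': array([ 1.11999065e+00,  4.23775984e-01,  1.63061854e+00, -2.58855160e-05,
        1.08860844e+00, -1.90103778e-02]), 'qvel': array([-0.0006719 , -0.00231522, -0.00151198,  0.00126669,  0.00047165,
       -0.00098459]), 'joint_torque': array([ 5.55066742e-05, -5.45616174e+01, -2.74325430e+01,  6.44264510e-02,
        1.89202290e-02, -2.44107804e-05]), 'ee_pos': array([261.32902975, 567.17785225, 221.97026526]), 'orientation': array([-6.72921425e-01, -3.06836344e+00,  2.16263420e-03]), 'ft_force': array([-0.37455855,  1.30366121,  0.22222176]), 'moment': array([-0.00544944, -0.01326161, -0.03300751]), 'grasp_force': 0.0, 'width': 87.77662232317638}
```

View pics/top0.png

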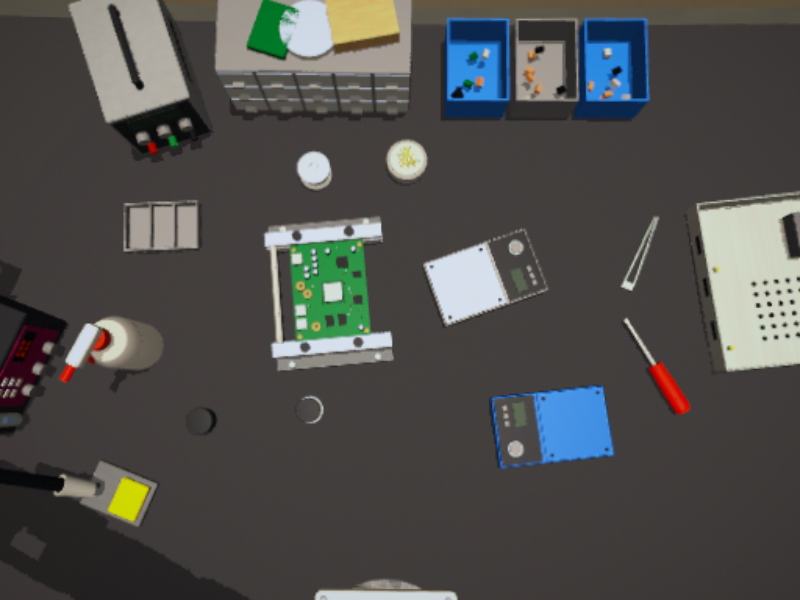

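View pics/scene0.png

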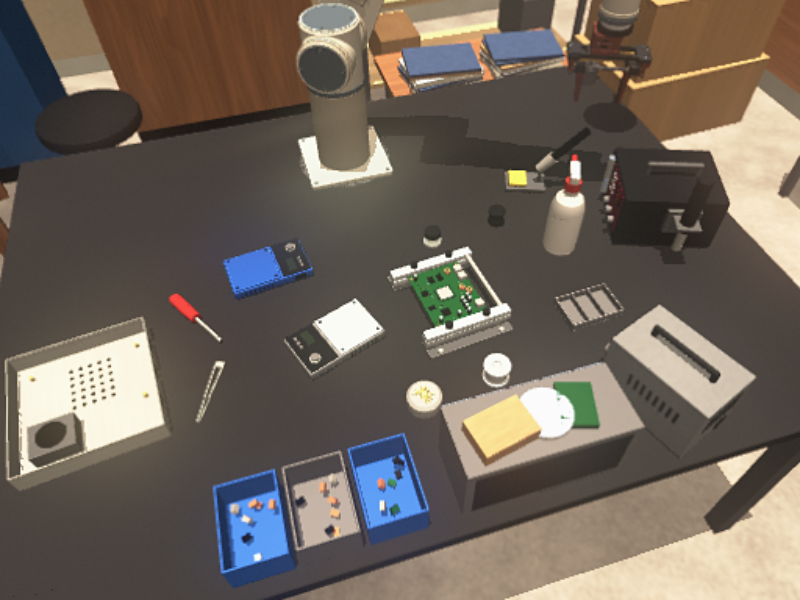

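The top picture (800x600) shows the chip at about (333,292), the grey preheater's plate at (467,283) with its deck at (517,265), and the holder opening to the right, which is world -y. The scene view agrees: the blue unit is a decoy.

```bash
cat > m.py <<'E'
from h import *
def rect(p):
    r=cv2.minAreaRect(p.astype(np.float32)); b=cv2.boxPoints(r); return r[0],r[1],b
def pick(mask,d,z,near):
    best=None
    for c in cv2.findContours(mask.astype(np.uint8),cv2.RETR_EXTERNAL,cv2.CHAIN_APPROX_NONE)[0]:
        if cv2.contourArea(c)<60: continue
        p=onplane(d,c[:,0],z)[:,:2]; r=rect(p); e=np.hypot(*(np.array(r[0])-near))
        if best is None or e<best[0]: best=(e,r,p)
    return best[1:]
def longang(b): # dir of the longest edge, folded to about +y
    e=[b[(i+1)%4]-b[i] for i in range(4)]; v=max(e,key=np.linalg.norm)
    if v[1]<0: v=-v
    return np.degrees(np.arctan2(-v[0],v[1])) # rotation of y axis about z
def angs(b):
    v=b[1]-b[0]; a=np.degrees(np.arctan2(v[1],v[0])); return (a+45)%90-45
def preheater(d,near):
    P=cloud(d); w=np.hypot(P[...,0]-near[0],P[...,1]-near[1])<160
    m=w&(P[...,2]>16)&(P[...,2]<40)
    return m,P
if __name__=="__main__":
    d=cam("top"); s=512/800
    g=lambda u,v,z: onplane(d,[[u*s,v*s]],z)[0,:2]
    P=cloud(d); C=d["color"].astype(int); mn,mx=C.min(2),C.max(2); hsv=cv2.cvtColor(d["color"],cv2.COLOR_BGR2HSV)
    pn=g(487,276,28); print("pn",pn)
    H=np.hypot(P[...,0]-pn[0],P[...,1]-pn[1])<150
    c,wh,b=pick(H&(P[...,2]>14)&(P[...,2]<45),d,28,pn)[0]; print("body",np.round(c,1),np.round(wh,1),"yaw",longang(b)); print(b.round(1))
    n=g(467,283,28); c,wh,b=pick(H&(mn>140),d,28,n)[0]; print("plate",np.round(c,1),np.round(wh,1),angs(b))
    print("z med plate",np.median(P[int(283*s)-8:int(283*s)+8,int(467*s)-8:int(467*s)+8,2]))
    n=g(333,292,37); W=np.hypot(P[...,0]-n[0],P[...,1]-n[1])
    c,wh,b=pick((W<40)&(hsv[...,1]<60)&(mn>100),d,37,n)[0]; print("chip",np.round(c,1),np.round(wh,1),angs(b), n)
    c,wh,b=pick((W<140)&(hsv[...,1]>90)&(abs(hsv[...,0].astype(int)-60)<20),d,33.6,n)[0]; print("board",np.round(c,1),np.round(wh,1),longang(b),angs(b))
    for u,v in((324,233),(332,345)):
        q=g(u,v,46); c,wh,b=pick((W<170)&(mn>120)&(P[...,2]>25),d,46,q)[0]; print("beam",np.round(c,1),np.round(wh,1),longang(b))
    q=g(516,247,34); print("button",q)
    for k,(u,v,z) in dict(cleaner=(406,160,36),reel=(314,168,40),jar=(310,410,38),blueTL=(491,397,28),blueTR=(602,387,28)).items(): print(k,g(u,v,z).round())
E
python3 m.py
```

```text
pn [ 597.42839232 -161.17264072]
body [ 596.1 -156.8] [109.7 179.1] yaw 20.105955
[[ 513.7  -91.5]
 [ 575.3 -259.7]
 [ 678.4 -222. ]
 [ 616.8  -53.8]]
plate [ 586.  -126.3] [107.8 110.7] 20.15171
z med plate 28.629922352582177
chip [569.   90.9] [30.7 27.8] 1.3240128 [566.81206204  89.25910751]
board [573.4  96.1] [156.6 121. ] -83.99839 6.001587
beam [570.7  97.8] [201.5 189.3] -84.01815
beam [567.7  90.1] [30.4 27.6] -88.4769
button [ 645.04845099 -208.05280591]
cleaner [790. -27.]
reel [773. 125.]
jar [379. 121.]
blueTL [ 402. -166.]
blueTR [ 421. -342.]
```

servo_tool --steps '[[[0.0157,-0.0351,0.005],[0,0,-5.64],0.4],[[0.0157,-0.0351,0.005],[0,0,-5.64],0.4],[[0.0157,-0.0351,0.005],[0,0,-5.64],0.4],[[0.0157,-0.0351,0.005],[0,0,-5.64],0.4],[[0.0157,-0.0351,0.005],[0,0,-5.64],0.4],[[0.0157,-0.0351,0.005],[0,0,-5.64],0.4],[[0.0157,-0.0351,0.005],[0,0,-5.64],0.4],[[0.0157,-0.0351,0.005],[0,0,-5.64],0.4]]'

```text
t: 0.82
ee_pos: [387.4, 285.0, 262.9]
orientation: [1.805, 2.572, -0.0]
ft_force: [2.0, 0.5, 1.2]
width: 61.8
grasp_force: 0.0
```

servo_tool --steps '[[[0.0157,-0.0351,0],[0,0,0],0.4],[[0.0157,-0.0351,0],[0,0,0],0.4],[[0.0157,-0.0351,0],[0,0,0],0.4],[[0.0157,-0.0351,0],[0,0,0],0.4],[[0.0157,-0.0351,0],[0,0,0],0.4],[[0.0157,-0.0351,0],[0,0,0],0.4],[[0.0157,-0.0351,0],[0,0,0],0.4],[[0.0157,-0.0351,0],[0,0,0],0.4]]'

```text
t: 1.48
ee_pos: [513.0, 4.1, 262.7]
orientation: [-1.799, -2.575, -0.0]
ft_force: [0.5, 0.4, -0.1]
width: 61.4
grasp_force: 0.0
```

servo_tool --steps '[[[0.0157,-0.0351,0],[0,0,0],0.4],[[0.0157,-0.0351,0],[0,0,0],0.4],[[0.0157,-0.0351,0],[0,0,0],0.4],[[0.0157,-0.0351,0],[0,0,0],0.4],[[0.0157,-0.0351,0],[0,0,0],0.4],[[0.0157,-0.0351,0],[0,0,0],0.4],[[0.0157,-0.0351,0],[0,0,0],0.4],[[0,0,0],[0,0,0],0.4]]'

```text
t: 2.15
ee_pos: [624.4, -245.5, 262.0]
orientation: [1.802, 2.57, -0.002]
ft_force: [-0.2, 1.0, -0.2]
width: 61.5
grasp_force: 0.0
```

servo_tool --steps '[[[0.0156,-0.0305,0],[0,0,0.2],0.4],[[0,0,-0.041],[0,0,0],0.4],[[0,0,-0.041],[0,0,0],0.4],[[0,0,-0.041],[0,0,0],0.4],[[0,0,-0.041],[0,0,0],0.4],[[0,0,-0.041],[0,0,0],0.4],[[0,0,-0.03],[0,0,0],0.4],[[0,0,-0.015],[0,0,0],0.4]]'

```text
t: 2.82
ee_pos: [635.1, -268.5, 7.7]
orientation: [-1.79, -2.573, 0.002]
ft_force: [-0.3, 0.6, 0.6]
width: 61.6
grasp_force: 0.0
```

```bash
python3 - <<'E'
from h import *
d=cam("top"); s=sensors.get_obs(); print(s["ee_pos"],s["orientation"],s["ft_force"])
cv2.imwrite("pics/t1.png",cv2.resize(d["color"][110:280,150:400],(750,510)))
E
```

```text
[ 634.69428672 -268.29716135    6.71409125] [-1.78931946e+00 -2.57202742e+00  2.48444415e-03] [-1.59519757  0.34317212 -0.53277041]
```

View pics/t1.png

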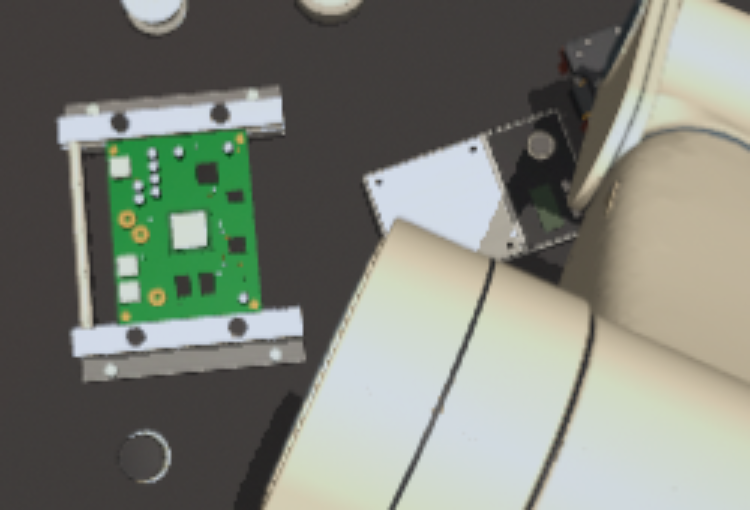

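servo_tool --steps '[[[-0.0009,0.004,0.004],[0,0,0],0.4],[[-0.0009,0.004,0],[0,0,0],0.4],[[-0.0009,0.004,0],[0,0,0],0.4],[[-0.0009,0.004,0],[0,0,0],0.4],[[0,0,0],[0,0,0],0.4],[[0,0,0],[0,0,0],0.4],[[0,0,0],[0,0,0],0.4],[[0,0,0],[0,0,0],0.4]]'

```text
t: 3.53
ee_pos: [634.8, -254.3, 17.1]
orientation: [1.794, 2.578, 0.0]
ft_force: [-0.8, 0.8, -0.2]
width: 61.3
grasp_force: 0.0
```

servo_tool --steps '[[[-0.0027,-0.001,-0.005],[0,0,0],0.4],[[-0.0009,0.0025,0],[0,0,0],0.4],[[-0.0009,0.0025,0],[0,0,0],0.4],[[-0.0009,0.0025,0],[0,0,0],0.4],[[-0.0009,0.0025,0],[0,0,0],0.4],[[0,0,0],[0,0,0],0.4],[[0,0,0],[0,0,0],0.4],[[0,0,0],[0,0,0],0.4]]'

```text
t: 4.2
ee_pos: [628.2, -244.8, 11.8]
orientation: [-1.794, -2.578, -0.0]
ft_force: [-0.5, -0.4, 0.4]
width: 61.6
grasp_force: 0.0
```

servo_tool --steps '[[[-0.0047,0.0039,0],[0,0,-1.95],0.4],[[-0.0047,0.0039,0],[0,0,-1.95],0.4],[[-0.0047,0.0039,0],[0,0,-1.95],0.4],[[-0.0047,0.0039,0],[0,0,-1.95],0.4],[[0,0,0],[0,0,0],0.4],[[0,0,0],[0,0,0],0.4],[[0,0,0],[0,0,0],0.4],[[0,0,0],[0,0,0],0.4]]'

```text
t: 4.87
ee_pos: [609.7, -229.5, 11.7]
orientation: [-1.965, -2.451, -0.0]
ft_force: [0.1, -0.6, -0.3]
width: 61.8
grasp_force: 0.0
```

```bash
cat > s.py <<'E'
from m import *
import sys
near=np.array([float(sys.argv[1]),float(sys.argv[2])])
s=sensors.get_obs(); o=s["orientation"]; ty=2*np.degrees(np.arctan2(o[1],o[0]))-90
print("tcp",s["ee_pos"].round(1),"toolyaw",((ty+90)%180-90).round(1),"F",s["ft_force"].round(1),"t",s["t"])
for n in("scene","top"):
    d=cam(n); P=cloud(d); mn=d["color"].min(2); W=np.hypot(P[...,0]-near[0],P[...,1]-near[1])<90
    m=W&(P[...,2]>20)&(P[...,2]<36)&(mn>130)
    m=cv2.morphologyEx(m.astype(np.uint8),cv2.MORPH_OPEN,np.ones((3,3)))
    cs=max(cv2.findContours(m,cv2.RETR_EXTERNAL,cv2.CHAIN_APPROX_NONE)[0],key=cv2.contourArea)
    c,wh,b=rect(onplane(d,cs[:,0],28)[:,:2])
    print(n,"plate",np.round(c,1),np.round(wh,1),"yaw",round(angs(b),1)); print(b.round(0).tolist())
    if len(sys.argv)>3 and n==sys.argv[4]: cv2.imwrite(sys.argv[3],cv2.resize(d["color"],(800,600)))
E
python3 s.py 574 -104 pics/s2.png scene
```

```text
tcp [ 609.7 -229.5   11.7] toolyaw 12.6 F [ 0.1 -0.6 -0.3] t 4.8667
scene plate [584.1 -96.3] [109.3 105.8] yaw 13.0
[[519.0, -57.0], [543.0, -160.0], [649.0, -136.0], [625.0, -32.0]]
top plate [581.3 -97.8] [105.6 111.1] yaw 13.4
[[517.0, -56.0], [543.0, -164.0], [645.0, -140.0], [620.0, -32.0]]
```

View pics/s2.png

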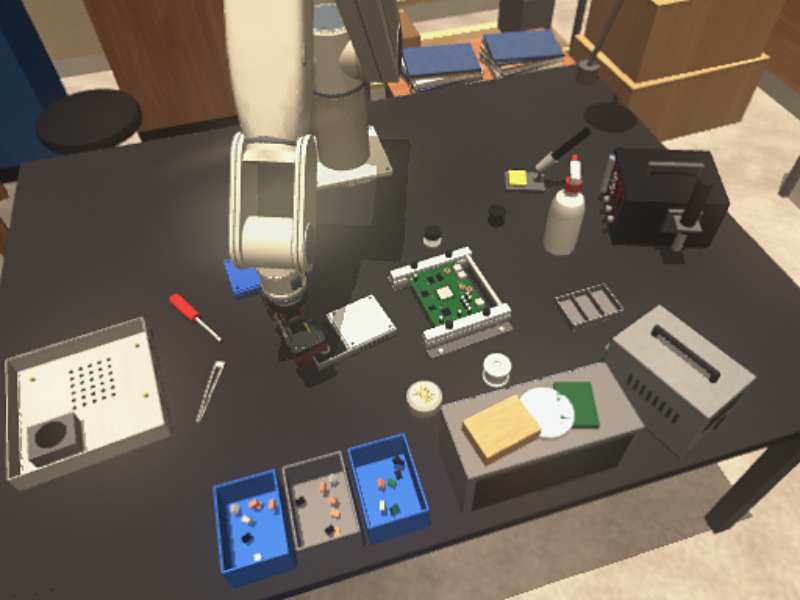

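servo_tool --steps '[[[-0.0044,0.0044,0],[0,0,-2.15],0.4],[[-0.0044,0.0044,0],[0,0,-2.15],0.4],[[-0.0044,0.0044,0],[0,0,-2.15],0.4],[[-0.0044,0.0044,0],[0,0,-2.15],0.4],[[-0.0005,0.006,0],[0,0,0],0.4],[[-0.0005,0.006,0],[0,0,0],0.4],[[0,0,0],[0,0,0],0.4],[[0,0,0],[0,0,0],0.4]]'

```text
t: 5.63
ee_pos: [591.1, -199.4, 11.7]
orientation: [-2.143, -2.297, -0.001]
ft_force: [0.3, 0.7, -0.2]
width: 61.4
grasp_force: 0.0
```

```bash
python3 s.py 576 -65
```

```text
tcp [ 591.1 -199.4   11.7] toolyaw 4.0 F [ 0.3  0.7 -0.2] t 5.6333
scene plate [586.6 -65.8] [109.5 109. ] yaw 4.0
[[528.0, -15.0], [536.0, -124.0], [645.0, -116.0], [637.0, -8.0]]
top plate [582.3 -66. ] [107.9 110.7] yaw 4.3
[[524.0, -15.0], [533.0, -125.0], [640.0, -117.0], [632.0, -7.0]]
```

servo_tool --steps '[[[-0.00045,0.0065,0],[0,0,0],0.4],[[-0.00045,0.0065,0],[0,0,0],0.4],[[-0.00045,0.0065,0],[0,0,0],0.4],[[-0.00045,0.0065,0],[0,0,0],0.4],[[-0.00045,0.0065,0],[0,0,0],0.4],[[-0.00045,0.0065,0],[0,0,0],0.4],[[-0.00045,0.0065,0],[0,0,0],0.4],[[-0.00045,0.0065,0],[0,0,0],0.4]]'

```text
t: 6.4
ee_pos: [587.3, -147.2, 11.7]
orientation: [2.143, 2.297, 0.0]
ft_force: [0.6, -3.8, -0.7]
width: 61.7
grasp_force: 2.1
```

```bash
python3 s.py 577 -12 pics/t3.png top
```

```text
tcp [ 587.3 -147.2   11.7] toolyaw 4.0 F [ 0.6 -3.8 -0.7] t 6.4
scene plate [583.7 -16.3] [109.3 107.8] yaw 4.5
[[525.0, 33.0], [533.0, -74.0], [642.0, -66.0], [634.0, 42.0]]
top plate [579.4 -15.9] [107.2 104.8] yaw 3.5
[[523.0, 33.0], [529.0, -71.0], [636.0, -65.0], [630.0, 40.0]]
```

View pics/t3.png

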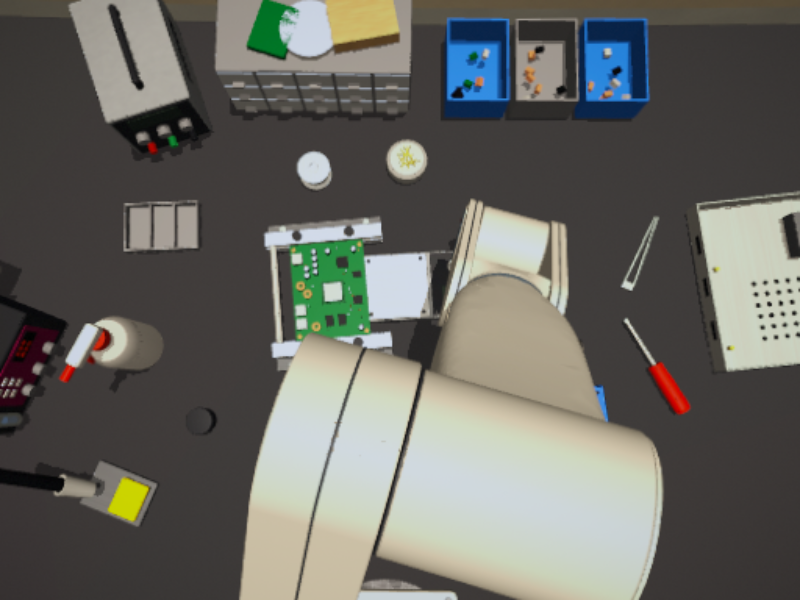

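The top picture shows the plate at (400,287) entering centrally between the beams, with clearance on both sides.

servo_tool --steps '[[[-0.00045,0.0065,0],[0,0,0],0.4],[[-0.00045,0.0065,0],[0,0,0],0.4],[[-0.00045,0.0065,0],[0,0,0],0.4],[[-0.00045,0.0065,0],[0,0,0],0.4],[[-0.00045,0.0065,0],[0,0,0],0.4],[[-0.00045,0.0065,0],[0,0,0],0.4],[[-0.00045,0.0065,0],[0,0,0],0.4],[[-0.00045,0.0065,0],[0,0,0],0.4]]'

```text
t: 7.17
ee_pos: [583.7, -95.3, 11.7]
orientation: [2.144, 2.297, -0.0]
ft_force: [-0.6, -4.4, -0.8]
width: 61.5
grasp_force: 2.4
```

servo_tool --steps '[[[-0.0004,0.005,0],[0,0,0],0.4],[[-0.0004,0.005,0],[0,0,0],0.4],[[-0.0004,0.005,0],[0,0,0],0.4],[[-0.0004,0.005,0],[0,0,0],0.4],[[-0.0004,0.005,0],[0,0,0],0.4],[[-0.0004,0.005,0],[0,0,0],0.4],[[0,0,0],[0,0,0],0.4],[[0,0,0],[0,0,0],0.4]]'

```text
t: 7.83
ee_pos: [580.9, -65.1, 11.5]
orientation: [-2.143, -2.296, 0.0]
ft_force: [-0.1, 0.3, 0.4]
width: 61.7
grasp_force: 0.0
```

```bash
python3 s.py 572 60 pics/s4.png scene
```

```text
tcp [580.9 -65.1  11.5] toolyaw 4.0 F [-0.1  0.3  0.4] t 7.8333
scene plate [589.5  29.3] [90.9 20.9] yaw 2.8
[[544.0, 38.0], [545.0, 17.0], [635.0, 21.0], [634.0, 42.0]]
top plate [582.4  24.5] [93.7 24.4] yaw 5.7
[[535.0, 32.0], [537.0, 8.0], [630.0, 17.0], [628.0, 41.0]]
```

View pics/s4.png

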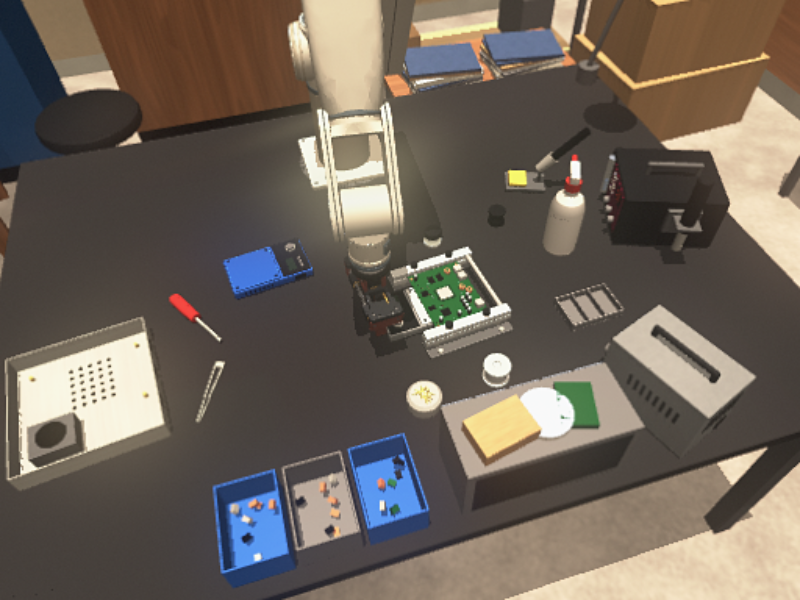

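servo_tool --steps '[[[0.0004,0.0035,0],[0,0,0.33],0.4],[[0.0004,0.0035,0],[0,0,0.33],0.4],[[0.0004,0.0035,0],[0,0,0.33],0.4],[[0.0004,0.0035,0],[0,0,0.33],0.4],[[0.0004,0.0035,0],[0,0,0.33],0.4],[[0.0004,0.0035,0],[0,0,0.33],0.4],[[0,0,0],[0,0,0],0.4],[[0,0,0],[0,0,0],0.4]]'

```text
t: 8.6
ee_pos: [583.8, -44.3, 11.7]
orientation: [-2.103, -2.333, -0.001]
ft_force: [0.4, 1.1, -0.1]
width: 61.6
grasp_force: 0.0
```

servo_tool --steps '[[[0.001,-0.01,0],[0,0,0],0.4],[[0.002,-0.02,0],[0,0,0],0.4],[[0.003,-0.03,0],[0,0,0],0.4],[[0,0,0.04],[0,0,0],0.4],[[0,0,0.04],[0,0,0],0.4],[[0,-0.03,0.025],[0,0,0],0.4],[[0,-0.04,0],[0,0,0],0.4],[[0,-0.04,0],[0,0,0],0.4]]'

```text
t: 9.27
ee_pos: [591.2, -216.7, 119.5]
orientation: [2.099, 2.332, 0.003]
ft_force: [0.2, -0.1, 0.7]
width: 61.1
grasp_force: 0.0
```

servo_tool --steps '[[[0,-0.04,0],[0,0,0],-1],[[0,-0.04,0],[0,0,0],-1],[[0,-0.04,0],[0,0,0],-1],[[0,-0.04,0],[0,0,0],-1],[[0,0,0],[0,0,0],-1],[[0,0,0],[0,0,0],-1],[[0,0,0],[0,0,0],-1],[[0,0,0],[0,0,0],-1]]'

```text
t: 9.93
ee_pos: [589.5, -373.7, 116.5]
orientation: [-2.102, -2.333, -0.0]
ft_force: [-0.3, 0.1, -0.8]
width: 11.7
grasp_force: 0.0
```

```bash
cat > f.py <<'E'
from m import *
s=sensors.get_obs(); print(s["ee_pos"].round(1),s["width"],s["ft_force"].round(1))
d=cam("top"); P=cloud(d); C=d["color"]; mn=C.min(2)
W=(abs(P[...,0]-580)<68)&(P[...,1]>-70)&(P[...,1]<35)&(P[...,2]>14)&(P[...,2]<45)
cs=max(cv2.findContours(W.astype(np.uint8),cv2.RETR_EXTERNAL,cv2.CHAIN_APPROX_NONE)[0],key=cv2.contourArea)
c,wh,b=rect(onplane(d,cs[:,0],28)[:,:2]); print("deck part",np.round(c,1),np.round(wh,1),angs(b)); print(b.round(1))
# rear edge = two lowest-y corners
r=b[np.argsort(b[:,1])[:2]]; a=np.radians(angs(b)); D=np.array([-np.sin(a),np.cos(a)]); X=np.array([np.cos(a),np.sin(a)])
o=r.mean(0)+125*D; print("origin",o,"button",o+28*X-98*D)
n=o+28*X-98*D
uv=cv2.projectPoints(np.array([[n[0],n[1],34.]]),d["rvec"],d["tvec"],d["K"],np.array([d["k1"],0,0,0.]))[0].ravel(); print(uv)
g=(np.hypot(P[...,0]-n[0],P[...,1]-n[1])<16)&(mn>90)
for k in cv2.findContours(g.astype(np.uint8),cv2.RETR_EXTERNAL,cv2.CHAIN_APPROX_NONE)[0]:
    if cv2.contourArea(k)>8: (x,y),q=cv2.minEnclosingCircle(k); print("btn",onplane(d,[[x,y]],34).round(1),q,cv2.contourArea(k))
u,v=uv.astype(int); cv2.imwrite("pics/t5.png",cv2.resize(C[v-60:v+60,u-100:u+60],(800,600),interpolation=cv2.INTER_CUBIC))
E
python3 f.py
```

```text
[ 589.5 -373.7  116.5] 11.725218968342045 [-0.3  0.1 -0.8]
deck part [576.    2.5] [116.   73.9] 5.885376
[[514.5  33.3]
 [522.1 -40.2]
 [637.5 -28.3]
 [629.9  45.2]]
origin [566.9712   90.07568] button [604.8724    -4.536682]
[250.40768999 172.66739796]
btn [[608.7  -4.3  34. ]] 4.844921112060547 58.0
```

View pics/t5.png

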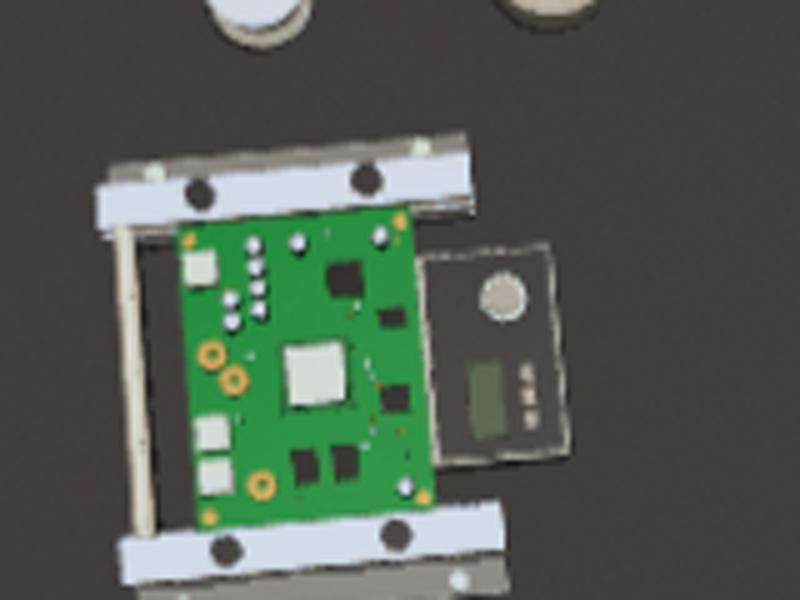

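The top crop shows the preheater squarely under the board with its deck standing out in front. The button, at (503,297) in the crop, gives a plate centre of about (570.7, 90.3), against a target of (569.7, 90.8).

servo_tool --steps '[[[0.0021,0.041,0],[0,0,0],-1],[[0.0021,0.041,0],[0,0,0],-1],[[0.0021,0.041,0],[0,0,0],-1],[[0.0021,0.041,0],[0,0,0],-1],[[0.0021,0.041,0],[0,0,0],-1],[[0.0021,0.041,0],[0,0,0],-1],[[0.0021,0.041,0],[0,0,0],-1],[[0.0021,0.041,0],[0,0,0],-1]]'

```text
t: 10.65
ee_pos: [605.9, -43.6, 117.0]
orientation: [2.102, 2.335, 0.0]
ft_force: [0.5, -0.6, -0.9]
width: 0.3
grasp_force: 0.0
```

servo_tool --steps '[[[0.0024,0.036,0],[0,0,0],-1],[[0,0,0],[0,0,0],-1],[[0,0,-0.03],[0,0,0],-1],[[0,0,0],[0,0,0],-1],[[0,0,0],[0,0,0],-1],[[0,0,0],[0,0,0],-1],[[0,0,0],[0,0,0],-1],[[0,0,0],[0,0,0],-1]]'

```text
t: 11.32
ee_pos: [609.5, -11.5, 87.7]
orientation: [2.104, 2.332, 0.002]
ft_force: [0.6, 0.7, 0.3]
width: 0.4
grasp_force: 0.0
```

servo_tool --steps '[[[-0.0008,0.007,0],[0,0,0],-1],[[0,0,-0.02],[0,0,0],-1],[[0,0,-0.02],[0,0,0],-1],[[0,0,-0.007],[0,0,0],-1],[[0,0,0],[0,0,0],-1],[[0,0,0],[0,0,0],-1],[[0,0,0],[0,0,0],-1],[[0,0,0],[0,0,0],-1]]'

```text
t: 11.98
ee_pos: [609.0, -4.0, 40.8]
orientation: [2.103, 2.332, 0.002]
ft_force: [-0.8, -0.1, -0.2]
width: 0.2
grasp_force: 0.0
```

Now press gradually to z of about 30.5.

servo_tool --steps '[[[0,0,-0.003],[0,0,0],-1],[[0,0,-0.003],[0,0,0],-1],[[0,0,-0.0025],[0,0,0],-1],[[0,0,-0.0017],[0,0,0],-1],[[0,0,0],[0,0,0],-1],[[0,0,0],[0,0,0],-1],[[0,0,0],[0,0,0],-1],[[0,0,0],[0,0,0],-1]]'

```text
t: 12.65
ee_pos: [608.7, -4.0, 30.3]
orientation: [2.103, 2.333, 0.001]
ft_force: [-1.0, -0.4, 6.3]
width: 0.5
grasp_force: 4.0
```

servo_tool --steps '[[[0,0,-0.0005],[0,0,0],-1],[[0,0,0],[0,0,0],-1],[[0,0,0],[0,0,0],-1],[[0,0,0],[0,0,0],-1],[[0,0,0],[0,0,0],-1],[[0,0,0],[0,0,0],-1],[[0,0,0],[0,0,0],-1],[[0,0,0],[0,0,0],-1]]'

```text
t: 13.32
ee_pos: [608.8, -4.0, 30.2]
orientation: [2.103, 2.332, 0.001]
ft_force: [-1.9, 0.2, 12.1]
width: 0.2
grasp_force: 5.9
```

servo_tool --steps '[[[0,0,0.005],[0,0,0],-1],[[0,0,0.02],[0,0,0],-1],[[0,0,0.04],[0,0,0],-1],[[0,0,0.04],[0,0,0],-1],[[0,-0.04,0],[0,0,0],-1],[[0,-0.04,0],[0,0,0],-1],[[0,-0.04,0],[0,0,0],-1],[[0,-0.04,0],[0,0,0],-1]]'

```text
t: 13.98
ee_pos: [607.8, -165.3, 134.2]
orientation: [2.102, 2.334, -0.0]
ft_force: [1.1, -0.0, 0.0]
width: 0.7
grasp_force: 0.0
```

servo_tool --steps '[[[0,-0.04,0],[0,0,0],-1],[[0,-0.04,0],[0,0,0],-1],[[0,-0.04,0],[0,0,0],-1],[[0,-0.04,0],[0,0,0],-1],[[0,0,0],[0,0,0],-1],[[0,0,0],[0,0,0],-1],[[0,0,0],[0,0,0],-1],[[0,0,0],[0,0,0],-1]]'

```text
t: 14.65
ee_pos: [607.9, -322.5, 133.6]
orientation: [-2.102, -2.333, 0.0]
ft_force: [-0.4, 0.7, -0.7]
width: 0.5
grasp_force: 0.0
```

```bash
python3 f.py
```

```text
[ 607.9 -322.5  133.6] 0.4521082836095869 [-0.4  0.7 -0.7]
deck part [576.    2.5] [116.   73.9] 5.885376
[[514.5  33.3]
 [522.1 -40.2]
 [637.5 -28.3]
 [629.9  45.2]]
origin [566.9712   90.07568] button [604.8724    -4.536682]
[250.40768999 172.66739796]
btn [[608.6  -4.1  34. ]] 4.801515579223633 56.5
```

The button bottomed out at 12 N, and the preheater has not moved.

```bash
python3 -c "
from workcell import close_job
print(close_job())"
```

```text
the job is handed in; nothing more can be done
None
```

I handed the job in. The preheater sits square under the chip, within about 1 mm of centre by my last image. I pressed the power button to its stop and released it, then backed the arm clear. The judge gave no verdict.

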